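# Level the glass pastry board

### The job

Lay the yellow spirit level on the middle of the black glass pastry board, running lengthwise towards the orange foot knob, and let go of it. Then turn the orange knob until the bubble rests between the two black lines, and let go of the knob. Finish by pressing down on top of the level, firmly but not hard (about 15 N), and end while still holding it pressed like that, bubble centred, leaving rolling pin, jar and cutter where they are.

Things in the scene. Friction and masses are not known exactly. Their poses are not given: they have to be found in the camera images.
- level: Yellow spirit level, a bar 180 long x 28 wide x 36 high, about 250 g, lying flat on the counter. Origin: centre of its underside; x along its length, z up. Plain parallel sides, to grip across its width (28). May lie on the board either way round.
- level_top (a point): Middle of the level's flat top, 36 above its underside; axes as the level's. The green vial (66 long) with the pale bubble and two black lines lies here. A black rubber pad (34 x 20) to press on is centred 64 from here towards either end.
- bubble (a joint): Bubble's place in the vial, m along the level's own x from the middle. It runs to the higher end, about 0.375 mm per mrad of slope along the level, at most 20 mm either way, and settles in about 1.5 s. The bubble is 15 long, the black lines 21 apart: it lies between them within 0.003 either side of 0.
- board: The black glass board, 240 (x) x 280 (y) x 12 thick, coloured squares near its edges, with an aluminium tab (62 x 72) off its -y edge for the knob. Origin: on its hinge line (parallel to x, through the two plain feet), 120 to the +y side of the board's middle and 13 below the glass. It does not sink under a push.
- board_mid (a point): Centre of the glass top face, about 58 above the counter. y points to the edge with the two plain feet, -y to the orange knob; z is the normal of the glass. It starts sloping 1 to 3 degrees along y, knob end high. The counter is not quite level, so no knob angle is known to be right.
- knob_grip (a point): Point on the knob's axis at the height to grip, 185 from board_mid towards -y. The orange knob is a round upright cylinder 44 in diameter, reaching from 20 below to 14 above this point; the tab's top, flush with the glass, lies 36 below it. It can be gripped at any yaw.
- foot_knob (a joint): Angle of the knob, rad, growing counter-clockwise from above, range -2.6 to 2.6. Clockwise lowers the knob end of the board, 20 mrad per rad, so the bubble moves about 7.5 mm per rad. About 0.2 N m turns it; it stays where it is left. 0.8 to 2.6 rad clockwise are needed: more than one grasp may be wanted.
- rolling_pin: Black rolling pin with wooden handles, 52 in diameter, 390 long, lying along its y beyond the board. Origin: under its middle. Leave alone.
- flour_jar: Closed white jar with a wooden cap, 80 in diameter, 130 high. Origin: centre of its underside. Leave alone.
- cutter: Steel ring cutter, 72 in diameter, 35 high. Origin: centre of its underside. Leave alone.
Mind the look-alikes: they are no part of the job. Of the things that look like the level, the smaller one is meant.

How it is judged:
By the outcome, as a careful person would: the job done as asked, in the order asked, and still so for the second after the job is handed in, while the arm keeps its last pose, push and grip.
It also fails if it takes over 72 s, if anything falls off the work surface, if the arm or the gripper's body presses on something with over 40 N, if the wrist force passes 120 N, or if a joint passes its speed limit or range.

### The arm

A 7-joint arm with a two-finger parallel gripper is mounted at the origin on the work surface. World frame = base frame: x ahead of the robot, y to its left, z up, the work surface at z = 0. Lengths are in m, angles in rad, forces in N, time in s.
With the tool pointing down it reaches from about 0.4 to 0.85 m from the base axis. Payload 10.4 kg.
Tool frame: the origin (TCP) lies on the centre line of the jaws, within the pads' length; the fingertips stand 11 mm ahead of it and the grasp point (between the pads) lies 8 mm behind it (tip_reach is the distance from the TCP to the fingertips, in m); z points along the fingers, y is the line along which they close (so a half turn about z gives the same grasp; the last joint's range is limited). The gripper opens to 85 mm and grips with 20 to 120 N. Pads are 22 mm wide; open, the fingers measure 114 mm over their backs; the gripper's body (76 mm by 85 mm) begins 54 mm behind the grasp point. The pads swing forward as they close: fully open they stand 13 mm farther back than shut.
Start: joints at [1.202, 0.332, -0.065, 1.46, 0.022, 1.35, -0.088], TCP at [0.212, -0.588, 0.242] pointing down, gripper open.
Joint ranges: [-2.6, 2.6], [-0.5, 2.12], [-1.47, 1.34], [0.16, 2.42], [-1.27, 4.41], [0.06, 2.06], [-2.6, 2.6]. Speed limits (rad/s): [2.22, 2.22, 2.79, 2.79, 3.14, 3.14, 3.14].

### API

Orientations are given as a unit quaternion [x, y, z, w].
In Python, from workcell import get_obs, camera, hand_in, tip_reach gives the robot as it stands. The module is installed in compiled form; this text tells all that it offers.
- The arm moves only by the tool move_arm, never from a script. Its argument "plan" is a list of rows, each an object with "delta_pos": the shift along the tool's x, y, z in fractions of the full range, 1 being 0.6 m, a list of three; "turn": the turn, a rotation vector about the tool's x, y, z in parts of the range, where 1.0 means pi rad, a list of three; "fingers": the closure, from 0 (fully open) to 1 (shut). A call has 1 to 12 rows; each row is the pose to reach, as a shift and turn from the pose commanded when the call began, along the tool's axes at that moment; what a row does not reach only later rows make up. A row lasts 1/8 s, in which the tool goes at most 62.5 mm and 10.7 degrees, less where a joint would pass 70% of its speed; a pose out of reach is approached as far as the arm can. No shift or turn number may pass 1 either way. A call with a gripper value outside its range is refused whole. The fingers move at their own pace and stop on an object; "force" is the grip in N (left out, the last holds). Time passes only in rows, so rows that repeat a pose let the fingers close. It gives the time, the measured TCP pose, the force, the opening and the grip force at its end, in the units of the state.
- get_obs(): the state, without advancing time (a new reading comes with each control period).
- camera(name): name is "side" or "top" or "wrist"; returns a dict with "color" (480x640x3 uint8, red, green, blue), "range_z" (480x640 float32, m along the optical axis (not along the pixel's ray), 0 where there is no reading), "fx", "fy", "cx", "cy" (pixels), "k1" (the pictures are not rectified: a ray, as slopes to the right and down, at radius r is drawn at 1 + k1 r^2 times it, then the intrinsics apply), "R" (3x3) and "t" (3): a world point X has camera coordinates R X + t; the wrist camera has in their place "tool_from_camera" (4x4, takes a point from camera to tool coordinates, whose origin is the TCP and whose axes are the flange's). Camera axes: x right, y down, z forward; pixel columns grow to the right and rows downward; lengths in m; the calibration is good to about 2 mm. A picture is of the moment at which its call begins: read the wrist's pose just before it.
- hand_in(): hands the job in; it is judged then, once.
The state is a dict: "clock": time; "joint_pos": joint angles; "joint_velocities": joint speeds; "tau": joint torques, N m; "position": TCP position; "ee_rot": TCP orientation; "ft_force": force on the tool from outside, world axes, zero at the start; "torque": the same for the moment, N m; "grip_width": opening from 0.0 (shut) to 1.0 (fully open); "grasp_force": force on a finger pad.
Only numpy, scipy, OpenCV 4.12 (cv2) and the standard library are available. Lean on these libraries where they do the work, as an engineer would, in place of code of your own. Each camera call takes 0.05 s, during which the arm holds its last target. There are 200 camera calls.

## Working session

There is one attempt and no reset: what is moved stays moved. The work goes in short steps, Python scripts to look and compute and a tool call to move; the robot and the scene stay as the last step left them, time stands still between calls to the robot, and variables do not carry over. Pictures are saved under pics/ and viewed, at most 10 in all, crops included, and the job is handed in when it is done.

Besides the shell and the picture viewer there is one more tool, called by a JSON object that holds its "name" and its "arguments". move_arm: Moves the arm, as the interface text tells. Its arguments: {"type":"object","properties":{"plan":{"type":"array","items":{"type":"object","properties":{"delta_pos":{"type":"array","items":{"type":"number"}},"turn":{"type":"array","items":{"type":"number"}},"fingers":{"type":"number"}}}},"force":{"type":"number"}},"required":["plan"]}

```bash
mkdir -p pics
cat > h.py <<'E'
import numpy as np, cv2
from workcell import get_obs, camera, hand_in, tip_reach
from scipy.spatial.transform import Rotation as Rn
def pose():
    o=get_obs(); return np.array(o['position']),Rn.from_quat(o['ee_rot']).as_matrix()
def cam(n):
    p,R=pose(); c=camera(n)
    if n=='wrist':
        T=np.array(c['tool_from_camera']); c['Rw']=R@T[:3,:3]; c['C']=R@T[:3,3]+p
    else:
        c['Rw']=np.array(c['R']).T; c['C']=-c['Rw']@np.array(c['t'])
    return c
def ray(c,u,v):
    K=np.array([[c['fx'],0,c['cx']],[0,c['fy'],c['cy']],[0,0,1.]])
    q=cv2.undistortPoints(np.array([[[u,v]]],float),K,np.array([c['k1'],0,0,0.]))[0,0]
    return c['Rw']@np.array([q[0],q[1],1.])
def at(c,u,v):  # by depth
    z=np.median([x for x in c['range_z'][int(v)-1:int(v)+2,int(u)-1:int(u)+2].ravel() if x>0] or [0])
    return c['C']+z*ray(c,u,v)
def atz(c,u,v,z):
    r=ray(c,u,v); return c['C']+(z-c['C'][2])/r[2]*r
def cloud(c):
    vv,uu=np.mgrid[0:480,0:640]
    K=np.array([[c['fx'],0,c['cx']],[0,c['fy'],c['cy']],[0,0,1.]])
    q=cv2.undistortPoints(np.stack([uu,vv],-1).reshape(-1,1,2).astype(float),K,np.array([c['k1'],0,0,0.])).reshape(480,640,2)
    P=np.concatenate([q,np.ones((480,640,1))],-1)*c['range_z'][...,None]
    return P@c['Rw'].T+c['C']
def save(c,f): cv2.imwrite('pics/'+f,c['color'][...,::-1])
E
python3 - <<'E'
from h import *
import pickle
o=get_obs(); print(o, tip_reach)
a=cam('top');b=cam('side')
pickle.dump((a,b),open('s0.pkl','wb'))
save(a,'top0.png');save(b,'side0.png'); print(a['C'],b['C'])
E
```

```text
{'clock': 0.0, 'joint_pos': array([ 1.20239381,  0.33290572, -0.06471331,  1.46091832,  0.02158507,
        1.3498811 , -0.08850485]), 'joint_velocities': array([ 1.33745337e-03, -4.34780584e-05,  6.42896586e-04, -1.38977024e-03,
        8.30856600e-04,  8.74785019e-04, -6.09257423e-04]), 'tau': array([-3.23334698e-04, -6.25454092e+01,  4.89147229e-02, -3.91600013e+01,
        1.61978218e-02,  1.00559779e-02,  2.71405042e-05]), 'position': array([ 0.21173645, -0.58767444,  0.24150578]), 'ee_rot': array([ 9.85087384e-01,  1.72053318e-01, -1.43863875e-04, -6.94084637e-04]), 'ft_force': array([ 0.33890798,  0.354191  , -0.6768267 ]), 'torque': array([0.01861483, 0.0276667 , 0.01499106]), 'grasp_force': 0.0, 'grip_width': 0.9984121065378997} 0.011
[ 0.35360674 -0.0353236   1.71509253] [-0.37226819  0.97076591  0.84287124]
```

View pics/top0.png

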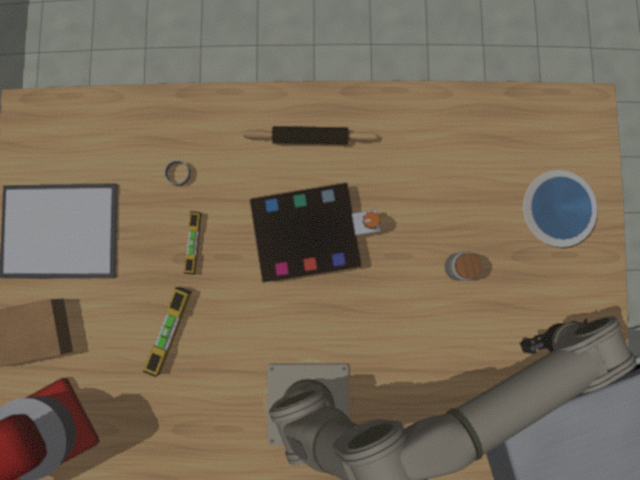

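View pics/side0.png

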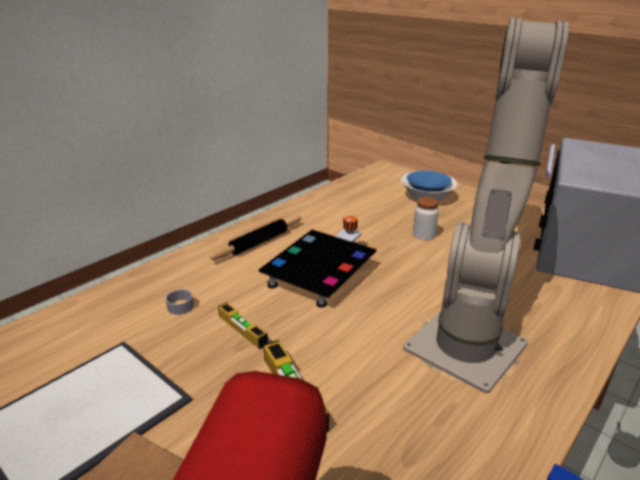

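The top view shows the small level at (193,242), the larger look-alike at (167,330), the board at about (306,232), the knob at (371,220), the cutter at (178,173) and the jar at (466,266). The side view agrees, with the small level at (242,324) and the knob at (350,226).

Run:
```python
from h import *
import pickle
a,b=pickle.load(open('s0.pkl','rb'))
for n,c,roi in (('top',a,(185,205,200,280)),('side',b,(212,300,275,350))):
    P=cloud(c); col=c['color'].astype(int)
    r,g,bl=col[...,0],col[...,1],col[...,2]
    x0,y0,x1,y1=roi
    m=np.zeros((480,640),bool); m[y0:y1,x0:x1]=True
    lv=m&(P[...,2]>0.02)&(P[...,2]<.06)&(c['range_z']>0)
    Q=P[lv]; print(n,'level',lv.sum(),np.median(Q,0))
    top=Q[Q[:,2]>0.03]
    rect=cv2.minAreaRect((top[:,:2]*1000).astype(np.float32)); print(rect)
    e=np.linalg.svd(top[:,:2]-top[:,:2].mean(0),full_matrices=False)[2][0]; print('dir',e,np.percentile(top[:,2],[5,50,95]))
    hsv=cv2.cvtColor(c['color'],cv2.COLOR_RGB2HSV)
    bx=(245,360,175,285) if n=='top' else (258,378,228,300)
    m=np.zeros((480,640),bool); m[bx[2]:bx[3],bx[0]:bx[1]]=True
    bd=m&(P[...,2]>0.045)&(P[...,2]<.085)&(c['range_z']>0)
    Q=P[bd]; A=np.c_[Q[:,:2],np.ones(len(Q))]; k=np.linalg.lstsq(A,Q[:,2],rcond=None)[0]
    print('board plane',k,'rect',cv2.minAreaRect((Q[:,:2]*1000).astype(np.float32)),np.std(A@k-Q[:,2]))
    # squares
    sq=bd&(hsv[...,1]>60)&(hsv[...,2]>70)
    N,L,S,C=cv2.connectedComponentsWithStats(sq.astype(np.uint8))
    for i in range(1,N):
        if S[i,4]>25: print('sq',C[i].round(),S[i,4],P[L==i].mean(0).round(4))
    bx=(355,385,205,235) if n=='top' else (338,360,212,238)
    m=np.zeros((480,640),bool); m[bx[2]:bx[3],bx[0]:bx[1]]=True
    kn=m&(P[...,2]>0.095)&(P[...,2]<.15)
    Q=P[kn]; print('knob',len(Q),cv2.minEnclosingCircle((Q[:,:2]*1000).astype(np.float32)),np.percentile(Q[:,2],[10,50,95]),Q.mean(0))
```

```text
top level 650 [0.46592982 0.32839699 0.03454678]
((463.9383239746094, 329.8202819824219), (30.0650691986084, 180.99688720703125), 84.9136962890625)
dir [-0.99590704  0.0903834 ] [0.0308715  0.03607769 0.04231655]
board plane [ 0.00611833 -0.03015792  0.05921743] rect ((491.90740966796875, -3.5737762451171875), (241.42926025390625, 297.4271240234375), 8.901244163513184) 0.003913219119751615
sq [298. 190.] 116 [0.6063 0.0238 0.0616]
sq [299. 200.] 132 [0.5776 0.0201 0.0622]
sq [271. 205.] 154 [0.5655 0.0992 0.0597]
sq [338. 259.] 148 [ 0.412  -0.0866  0.0654]
sq [310. 264.] 166 [ 0.4    -0.0074  0.0625]
sq [281. 268.] 166 [0.3872 0.0715 0.0597]
knob 225 ((517.3328857421875, -173.43064880371094), 23.202070236206055) [0.11119753 0.11755482 0.12315918] [ 0.51646509 -0.17356021  0.1168127 ]
side level 737 [0.43862405 0.33492389 0.03457967]
((426.6475830078125, 334.3064880371094), (42.222965240478516, 257.3122253417969), 79.89915466308594)
dir [-0.98730779  0.15881854] [0.03133018 0.03565521 0.05190463]
board plane [-0.00056923 -0.03347488  0.06149077] rect ((570.7137451171875, -16.636077880859375), (409.7283935546875, 354.99859619140625), 8.94400691986084) 0.002927768488273552
sq [308. 238.] 69 [ 0.5906 -0.0638  0.0644]
sq [294. 250.] 59 [0.575  0.0156 0.0621]
sq [358. 254.] 68 [ 0.4086 -0.0898  0.0645]
sq [275. 263.] 105 [0.5669 0.1027 0.059 ]
sq [345. 267.] 97 [ 0.3965 -0.0118  0.0618]
sq [330. 281.] 104 [0.3853 0.0681 0.0592]
knob 154 ((510.61767578125, -171.6409454345703), 27.123048782348633) [0.09943566 0.11363227 0.11977543] [ 0.50625179 -0.16984165  0.11109155]
```

```bash
cat >> h.py <<'E'
def rotT(yaw,n=(0,0,1)):
    z=-np.array(n,float)/np.linalg.norm(n); x=np.array([np.cos(yaw),np.sin(yaw),0]); x-=x@z*z; x/=np.linalg.norm(x)
    return np.c_[x,np.cross(z,x),z]
def tgt(x,y,z,yawdeg,n=(0,0,1)):
    p,R=pose(); d=R.T@(np.array([x,y,z])-p); r=Rn.from_matrix(R.T@rotT(np.radians(yawdeg),n)).as_rotvec()
    print('d',d.round(4),'turn',r.round(4))
E
python3 - <<'E'
from h import *
tgt(.42,-.42,.26,45);tgt(.52,-.1,.27,80);tgt(.53,.15,.26,120);tgt(.46,.30,.22,174.8)
E
```

```text
d [ 0.2528 -0.0872 -0.0183] turn [-1.300e-03 -2.000e-04 -4.396e-01]
d [ 0.4553 -0.3543 -0.028 ] turn [-1.2000e-03 -6.0000e-04 -1.0504e+00]
d [ 0.5495 -0.5861 -0.0177] turn [-1.0000e-03 -1.1000e-03 -1.7485e+00]
d [ 0.5345 -0.7509  0.0225] turn [-5.000e-04 -1.700e-03 -2.705e+00]
```

Units first: shifts go in shares of 0.6 m and turns go in shares of pi rad. So 0.51 m / 0.6 = 0.85, -0.46 m / 0.6 = -0.7667, -1.2 rad / 3.1416 = -0.382.

{"name": "move_arm", "arguments": {"plan": [{"delta_pos": [0.1, -0.0333, -0.0083], "turn": [0, 0, -0.0414]}, {"delta_pos": [0.2, -0.0667, -0.0167], "turn": [0, 0, -0.0828]}, {"delta_pos": [0.3, -0.1083, -0.025], "turn": [0, 0, -0.1273]}, {"delta_pos": [0.3917, -0.15, -0.0333], "turn": [0, 0, -0.1687]}, {"delta_pos": [0.4667, -0.2167, -0.0333], "turn": [0, 0, -0.2101]}, {"delta_pos": [0.5333, -0.2917, -0.0417], "turn": [0, 0, -0.2546]}, {"delta_pos": [0.6, -0.3667, -0.0417], "turn": [0, 0, -0.2928]}, {"delta_pos": [0.6667, -0.4417, -0.0467], "turn": [0, 0, -0.3342]}, {"delta_pos": [0.7333, -0.5167, -0.0467], "turn": [0, 0, -0.382]}, {"delta_pos": [0.7833, -0.6, -0.0467], "turn": [0, 0, -0.4297]}, {"delta_pos": [0.8167, -0.6833, -0.0467], "turn": [0, 0, -0.4775]}, {"delta_pos": [0.85, -0.7667, -0.0417], "turn": [0, 0, -0.5252]}]}}

```text
validation failed for argument at $.pl...
```

Run:
```python
from h import *
o=get_obs();print(o['clock'],o['position'],o['joint_pos'].round(2))
import pickle
c=cam('wrist'); pickle.dump(c,open('w1.pkl','wb')); save(c,'w1.png'); print(c['C'],c['Rw'])
tgt(.49,.25,.24,150);tgt(.464,.33,.2,174.8)
```

```text
0.1 [ 0.21173417 -0.58769019  0.24159888] [ 1.2   0.33 -0.06  1.46  0.02  1.35 -0.09]
[ 0.28303831 -0.5618735   0.37316415] [[ 0.33839334 -0.8981311  -0.28080328]
 [-0.94100325 -0.32350862 -0.09927262]
 [-0.00168246  0.29782999 -0.95461744]]
d [ 0.5458 -0.6938  0.0024] turn [-6.0000e-04 -1.2000e-03 -2.2722e+00]
d [ 0.5484 -0.7779  0.0425] turn [-4.000e-04 -1.500e-03 -2.705e+00]
```

View pics/w1.png

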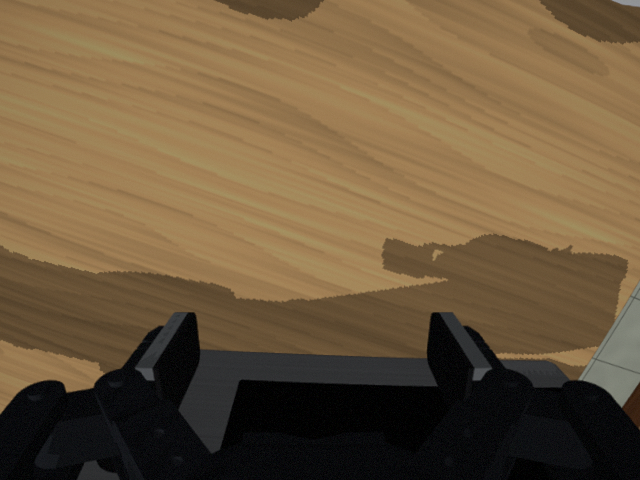

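The move was refused, probably because the finger values were missing, so the picture shows only counter and fingers.

To row units: 0.51 m / 0.6 = 0.85, 0.49 m / 0.6 = 0.8167, -1.5 rad / 3.1416 = -0.4775.

{"name": "move_arm", "arguments": {"plan": [{"delta_pos": [0.1, -0.0333, -0.0083], "turn": [0, 0, -0.0414], "fingers": 0}, {"delta_pos": [0.2, -0.0667, -0.0167], "turn": [0, 0, -0.0828], "fingers": 0}, {"delta_pos": [0.3, -0.1083, -0.025], "turn": [0, 0, -0.1273], "fingers": 0}, {"delta_pos": [0.3917, -0.15, -0.0333], "turn": [0, 0, -0.1687], "fingers": 0}, {"delta_pos": [0.4667, -0.2167, -0.0333], "turn": [0, 0, -0.2101], "fingers": 0}, {"delta_pos": [0.5333, -0.2917, -0.0417], "turn": [0, 0, -0.2546], "fingers": 0}, {"delta_pos": [0.6, -0.3667, -0.0417], "turn": [0, 0, -0.2928], "fingers": 0}, {"delta_pos": [0.6667, -0.4417, -0.0467], "turn": [0, 0, -0.3342], "fingers": 0}, {"delta_pos": [0.7333, -0.5167, -0.0467], "turn": [0, 0, -0.382], "fingers": 0}, {"delta_pos": [0.7833, -0.6, -0.0467], "turn": [0, 0, -0.4297], "fingers": 0}, {"delta_pos": [0.8167, -0.6833, -0.0467], "turn": [0, 0, -0.4775], "fingers": 0}, {"delta_pos": [0.85, -0.7667, -0.0417], "turn": [0, 0, -0.5252], "fingers": 0}]}}

```text
clock: 1.65
position: [0.5356, 0.0194, 0.2673]
ee_rot: [0.54, 0.842, 0.0, 0.0]
ft_force: [0.2, -0.4, -0.5]
grip_width: 0.998
grasp_force: 0.0
```

Run:
```python
from h import *
o=get_obs();print(o['clock'],o['position'],o['joint_pos'].round(2))
tgt(.49,.25,.24,150);tgt(.464,.33,.2,174.8)
```

```text
1.65 [0.53564826 0.01939277 0.26733695] [ 0.5   0.18 -0.7   1.63  0.12  1.37  0.22]
d [0.2287 0.0546 0.0273] turn [ 1.000e-04  4.000e-04 -6.173e-01]
d [0.3122 0.0643 0.0673] turn [ 0.0000e+00  4.0000e-04 -1.0501e+00]
```

To row units: 0.312 m / 0.6 = 0.52, 0.18 m / 0.6 = 0.3, -1.05 rad / 3.1416 = -0.3342.

{"name": "move_arm", "arguments": {"plan": [{"delta_pos": [0.1, 0.025, 0], "turn": [0, 0, -0.0477], "fingers": 0}, {"delta_pos": [0.2, 0.05, 0.0167], "turn": [0, 0, -0.0955], "fingers": 0}, {"delta_pos": [0.3, 0.075, 0.0333], "turn": [0, 0, -0.1464], "fingers": 0}, {"delta_pos": [0.3833, 0.0917, 0.05], "turn": [0, 0, -0.1974], "fingers": 0}, {"delta_pos": [0.4667, 0.1, 0.0833], "turn": [0, 0, -0.2483], "fingers": 0}, {"delta_pos": [0.52, 0.1067, 0.1], "turn": [0, 0, -0.2992], "fingers": 0}, {"delta_pos": [0.52, 0.1067, 0.1117], "turn": [0, 0, -0.3342], "fingers": 0}, {"delta_pos": [0.52, 0.1067, 0.1117], "turn": [0, 0, -0.3342], "fingers": 0}, {"delta_pos": [0.52, 0.1067, 0.1117], "turn": [0, 0, -0.3342], "fingers": 0}]}}

```text
clock: 2.78
position: [0.4658, 0.3277, 0.2005]
ee_rot: [0.05, 0.999, -0.0, 0.0]
ft_force: [-0.4, -0.3, -0.9]
grip_width: 1.001
grasp_force: 0.0
```

Run:
```python
from h import *
o=get_obs();print(o['clock'],o['position'],o['joint_pos'].round(2),o['joint_velocities'].round(2))
c=cam('wrist'); save(c,'w2.png'); P=cloud(c)
m=(P[...,2]>.028)&(P[...,2]<.05)&(c['range_z']>0.1)
m&=(abs(P[...,0]-.464)<.12)&(abs(P[...,1]-.33)<.05)
Q=P[m];print(m.sum(),np.percentile(Q[:,2],[5,50,95]),cv2.minAreaRect((Q[:,:2]*1000).astype(np.float32)))
tgt(.464,.33,.2,174.8)
```

```text
2.775 [0.46581957 0.32774146 0.20045668] [ 0.1   0.4  -0.98  1.63  0.34  1.3   0.53] [ 0.   -0.01  0.   -0.   -0.   -0.    0.  ]
6636 [0.03329368 0.03583651 0.03734508] ((461.363525390625, 329.147216796875), (27.77859878540039, 180.1114501953125), 84.55686950683594)
d [0.0021 0.002  0.0006] turn [-0.0001  0.0005 -0.0082]
```

View pics/w2.png

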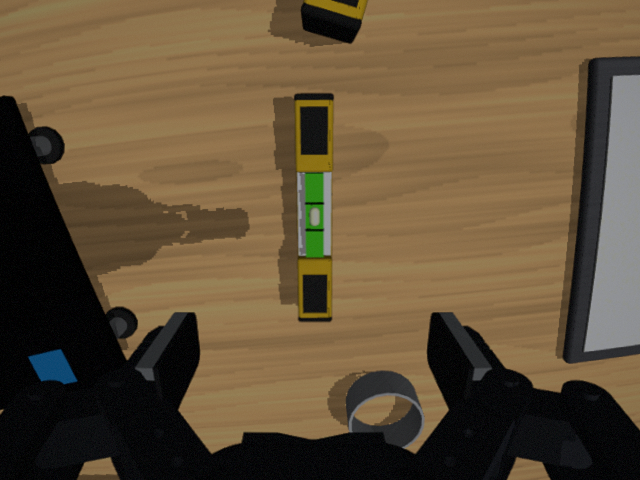

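The wrist view shows the small level at (315,207), vial mid-picture and bubble near its lines. It measures 27.8 x 180 mm with its top at z = 0.036, as specified. I'll go down and grip.

To row units: 0.18 m / 0.6 = 0.3, 0.0044 m / 0.6 = 0.0073.

{"name": "move_arm", "arguments": {"force": 35, "plan": [{"delta_pos": [0.0067, 0.0017, 0.1], "turn": [0, 0, 0], "fingers": 0}, {"delta_pos": [0.0073, 0.0017, 0.2], "turn": [0, 0, 0], "fingers": 0}, {"delta_pos": [0.0073, 0.0017, 0.275], "turn": [0, 0, 0], "fingers": 0}, {"delta_pos": [0.0073, 0.0017, 0.3], "turn": [0, 0, 0], "fingers": 0}, {"delta_pos": [0.0073, 0.0017, 0.3], "turn": [0, 0, 0], "fingers": 0.4}, {"delta_pos": [0.0073, 0.0017, 0.3], "turn": [0, 0, 0], "fingers": 1}, {"delta_pos": [0.0073, 0.0017, 0.3], "turn": [0, 0, 0], "fingers": 1}, {"delta_pos": [0.0073, 0.0017, 0.3], "turn": [0, 0, 0], "fingers": 1}, {"delta_pos": [0.0073, 0.0017, 0.3], "turn": [0, 0, 0], "fingers": 1}, {"delta_pos": [0.0073, 0.0017, 0.3], "turn": [0, 0, 0], "fingers": 1}]}}

```text
clock: 4.08
position: [0.4621, 0.3301, 0.0218]
ee_rot: [0.048, 0.999, 0.0, 0.001]
ft_force: [0.0, -2.4, 6.3]
grip_width: 0.322
grasp_force: 35.9
```

Run:
```python
from h import *
tgt(.462,.33,.17,174.5);tgt(.49,.1,.24,98.9)
```

```text
d [-0.0003  0.     -0.1482] turn [ 0.0008  0.0021 -0.0002]
d [-0.0504 -0.2261 -0.2183] turn [2.1000e-03 1.3000e-03 1.3193e+00]
```

To row units: -0.226 m / 0.6 = -0.3767, -0.16 m / 0.6 = -0.2667, 1.319 rad / 3.1416 = 0.4199.

{"name": "move_arm", "arguments": {"plan": [{"delta_pos": [0, 0, -0.0667], "turn": [0, 0, 0], "fingers": 1}, {"delta_pos": [0, 0, -0.1667], "turn": [0, 0, 0], "fingers": 1}, {"delta_pos": [0, 0, -0.2667], "turn": [0, 0, 0.0382], "fingers": 1}, {"delta_pos": [-0.0167, -0.0667, -0.3167], "turn": [0.0006, 0.0003, 0.0955], "fingers": 1}, {"delta_pos": [-0.0333, -0.15, -0.3633], "turn": [0.0006, 0.0003, 0.1528], "fingers": 1}, {"delta_pos": [-0.05, -0.2333, -0.3633], "turn": [0.0006, 0.0003, 0.2101], "fingers": 1}, {"delta_pos": [-0.0667, -0.3, -0.3633], "turn": [0.0006, 0.0003, 0.2674], "fingers": 1}, {"delta_pos": [-0.0833, -0.3667, -0.3633], "turn": [0.0006, 0.0003, 0.3247], "fingers": 1}, {"delta_pos": [-0.0833, -0.3767, -0.3633], "turn": [0.0006, 0.0003, 0.3756], "fingers": 1}, {"delta_pos": [-0.0833, -0.3767, -0.3633], "turn": [0.0006, 0.0003, 0.4199], "fingers": 1}, {"delta_pos": [-0.0833, -0.3767, -0.3633], "turn": [0.0006, 0.0003, 0.4199], "fingers": 1}, {"delta_pos": [-0.0833, -0.3767, -0.3633], "turn": [0.0006, 0.0003, 0.4199], "fingers": 1}]}}

```text
clock: 5.58
position: [0.4891, 0.1002, 0.2385]
ee_rot: [0.648, 0.761, -0.001, -0.0]
ft_force: [-0.4, -1.1, -2.1]
grip_width: 0.322
grasp_force: 35.5
```

```bash
cat > board.py <<'E'
from h import *
def board(c,P=None):
    P=cloud(c); col=cv2.cvtColor(c['color'],cv2.COLOR_RGB2HSV)
    near=(abs(P[...,0]-.488)<.16)&(abs(P[...,1]-.005)<.18)&(c['range_z']>.1)
    bd=near&(P[...,2]>.045)&(P[...,2]<.085)&(col[...,2]<60)
    Q=P[bd]; k=np.array([0,-.03,.059])
    for _ in range(5):
        A=np.c_[Q[:,:2],np.ones(len(Q))]; e=Q[:,2]-A@k; s=abs(e)<.006; k=np.linalg.lstsq(A[s],Q[s,2],rcond=None)[0]
    print('plane',k.round(4),'std',np.std(e[s]).round(4),bd.sum(),cv2.minAreaRect((Q[s][:,:2]*1000).astype(np.float32)))
    sq=near&(col[...,1]>60)&(col[...,2]>50)&(P[...,2]>.045)&(P[...,2]<.08)
    N,L,S,C=cv2.connectedComponentsWithStats(sq.astype(np.uint8))
    for i in range(1,N):
        if S[i,4]>60: print('sq',C[i].round(),S[i,4],P[L==i].mean(0).round(4))
    return P,k
E
python3 - <<'E'
from board import *
o=get_obs();print(o['clock'],o['position'],o['joint_pos'].round(2),o['joint_velocities'].round(2))
c=cam('wrist'); save(c,'w3.png'); P,k=board(c)
kn=(abs(P[...,0]-.517)<.04)&(abs(P[...,1]+.173)<.04)&(P[...,2]>.105)&(P[...,2]<.14)
Q=P[kn];print(len(Q), len(Q) and (cv2.minEnclosingCircle((Q[:,:2]*1000).astype(np.float32)),np.median(Q[:,2])))
t=cam('top'); board(t); save(t,'top1.png')
E
```

```text
5.575 [0.48913386 0.10016849 0.23845821] [ 0.42  0.12 -0.76  1.76  0.09  1.3  -0.2 ] [-0.    0.    0.   -0.    0.   -0.   -0.01]
plane [ 0.0031 -0.0308  0.0603] std 0.0007 30101 ((486.3286437988281, 6.12298583984375), (237.863525390625, 277.61865234375), 8.851116180419922)
sq [208. 159.] 171 [0.3991 0.1328 0.0533]
sq [393. 161.] 122 [0.5434 0.1546 0.053 ]
sq [183. 233.] 1602 [0.3853 0.0704 0.0597]
sq [403. 234.] 1620 [0.563  0.0981 0.0595]
sq [191. 322.] 1317 [ 0.3975 -0.0085  0.0621]
sq [402. 321.] 877 [0.5796 0.0217 0.0618]
0 0
plane [ 0.0051 -0.0274  0.0597] std 0.0029 4912 ((492.508056640625, -25.740493774414062), (235.8022003173828, 213.7187957763672), 9.017836570739746)
sq [310. 188.] 145 [ 0.6106 -0.0089  0.0626]
sq [299. 200.] 167 [0.5778 0.0199 0.0628]
sq [338. 259.] 182 [ 0.412  -0.0864  0.0646]
sq [310. 264.] 193 [ 0.3995 -0.0077  0.0624]
```

View pics/w3.png

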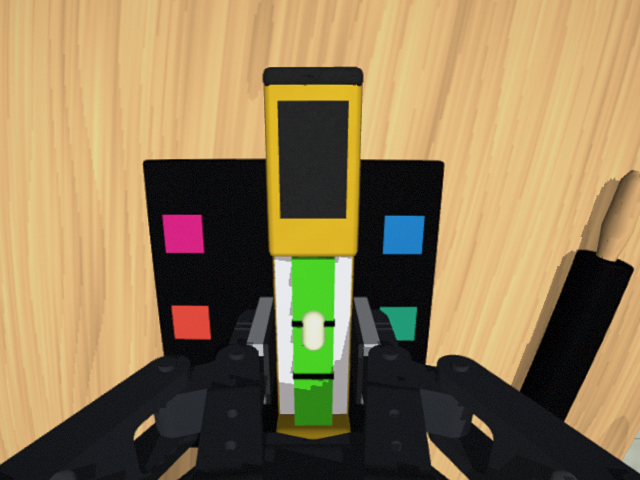

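The wrist view shows the level held straight, running along the board. The board squares at (183,233), (403,234), (191,322) and (402,321) are visible. The fitted board is 238 x 278 mm with its centre at (0.486, 0.006, 0.0616), sloping about 31 mrad.

Run:
```python
from h import *
n=(-.0031,.0308,1)
tgt(.4865,.007,.115,98.9,n);tgt(.4865,.007,.085,98.9,n)
```

```text
d [-0.0915 -0.0171  0.1235] turn [-0.0002 -0.0304  0.0031]
d [-0.0915 -0.0171  0.1535] turn [-0.0002 -0.0304  0.0031]
```

To row units: 0.153 m / 0.6 = 0.255, -0.0915 m / 0.6 = -0.1525, -0.03 rad / 3.1416 = -0.0095.

{"name": "move_arm", "arguments": {"plan": [{"delta_pos": [-0.075, -0.015, 0.0333], "turn": [0, -0.0095, 0.001], "fingers": 1}, {"delta_pos": [-0.15, -0.0283, 0.1], "turn": [0, -0.0095, 0.001], "fingers": 1}, {"delta_pos": [-0.1525, -0.0283, 0.1667], "turn": [0, -0.0095, 0.001], "fingers": 1}, {"delta_pos": [-0.1525, -0.0283, 0.2167], "turn": [0, -0.0095, 0.001], "fingers": 1}, {"delta_pos": [-0.1525, -0.0283, 0.2417], "turn": [0, -0.0095, 0.001], "fingers": 1}, {"delta_pos": [-0.1525, -0.0283, 0.2517], "turn": [0, -0.0095, 0.001], "fingers": 1}, {"delta_pos": [-0.1525, -0.0283, 0.255], "turn": [0, -0.0095, 0.001], "fingers": 1}, {"delta_pos": [-0.1525, -0.0283, 0.255], "turn": [0, -0.0095, 0.001], "fingers": 1}]}}

```text
clock: 6.68
position: [0.487, 0.0069, 0.0862]
ee_rot: [0.651, 0.759, -0.01, 0.011]
ft_force: [0.5, 0.4, -2.8]
grip_width: 0.32
grasp_force: 35.4
```

To row units: 0.002 m / 0.6 = 0.0033, 0.0015 m / 0.6 = 0.0025.

{"name": "move_arm", "arguments": {"plan": [{"delta_pos": [0, 0, 0.0025], "turn": [0, 0, 0], "fingers": 1}, {"delta_pos": [0, 0, 0.0033], "turn": [0, 0, 0], "fingers": 1}, {"delta_pos": [0, 0, 0.0033], "turn": [0, 0, 0], "fingers": 1}]}}

```text
clock: 7.05
position: [0.4865, 0.0067, 0.0835]
ee_rot: [0.651, 0.759, -0.011, 0.011]
ft_force: [0.5, -0.8, -2.3]
grip_width: 0.324
grasp_force: 35.5
```

To row units: 0.002 m / 0.6 = 0.0033, 0.001 m / 0.6 = 0.0017.

{"name": "move_arm", "arguments": {"plan": [{"delta_pos": [0, 0, 0.0017], "turn": [0, 0, 0], "fingers": 1}, {"delta_pos": [0, 0, 0.0033], "turn": [0, 0, 0], "fingers": 1}, {"delta_pos": [0, 0, 0.0033], "turn": [0, 0, 0], "fingers": 1}]}}

```text
clock: 7.42
position: [0.4868, 0.0066, 0.083]
ee_rot: [0.651, 0.759, -0.011, 0.011]
ft_force: [-10.3, 0.1, 20.1]
grip_width: 0.323
grasp_force: 38.5
```

To row units: -0.17 m / 0.6 = -0.2833, -0.14 m / 0.6 = -0.2333.

{"name": "move_arm", "arguments": {"plan": [{"delta_pos": [0, 0, -0.0025], "turn": [0, 0, 0], "fingers": 1}, {"delta_pos": [0, 0, -0.0025], "turn": [0, 0, 0], "fingers": 0.5}, {"delta_pos": [0, 0, -0.0025], "turn": [0, 0, 0], "fingers": 0.2}, {"delta_pos": [0, 0, -0.0025], "turn": [0, 0, 0], "fingers": 0}, {"delta_pos": [0, 0, -0.0025], "turn": [0, 0, 0], "fingers": 0}, {"delta_pos": [0, 0, -0.05], "turn": [0, 0, 0], "fingers": 0}, {"delta_pos": [0, 0, -0.1333], "turn": [0, 0, 0], "fingers": 0}, {"delta_pos": [0, 0, -0.2333], "turn": [0, 0, 0], "fingers": 0}, {"delta_pos": [0, 0, -0.2833], "turn": [0, 0, 0], "fingers": 0}, {"delta_pos": [0, 0, -0.2833], "turn": [0, 0, 0], "fingers": 0}]}}

```text
clock: 8.68
position: [0.4871, 0.012, 0.2537]
ee_rot: [0.651, 0.759, -0.009, 0.013]
ft_force: [0.6, 0.0, -1.0]
grip_width: 1.004
grasp_force: 0.0
```

```bash
cat > bub.py <<'E'
from h import *
def level(c,name=None):
    P=cloud(c); hsv=cv2.cvtColor(c['color'],cv2.COLOR_RGB2HSV)
    m=(abs(P[...,0]-.487)<.06)&(abs(P[...,1]-.006)<.12)&(P[...,2]>.085)&(P[...,2]<.11)&(c['range_z']>.1)
    if m.sum(): print('lvl',m.sum(),cv2.minAreaRect((P[m][:,:2]*1000).astype(np.float32)),np.median(P[m][:,2]))
    return P
E
python3 - <<'E'
from bub import *
o=get_obs();print(o['clock'],o['position'],o['joint_pos'].round(2),o['grip_width'],o['ft_force'])
c=cam('wrist'); save(c,'w4.png'); level(c)
t=cam('top'); level(t); s=cam('side'); level(s)
k=cv2.resize(t['color'][170:300,240:400],None,fx=3,fy=3); k2=cv2.resize(s['color'][190:310,245:385],None,fx=3,fy=3)
cv2.imwrite('pics/x.png',np.vstack([cv2.resize(c['color'],(480,360)),np.zeros((1,480,3),np.uint8)])[...,::-1])
E
```

```text
8.675 [0.48713567 0.01203144 0.25365556] [ 0.54  0.06 -0.7   1.77  0.07  1.32 -0.02] 1.0035185763791319 [ 0.58159997  0.04406039 -0.98898869]
lvl 8347 ((485.8627014160156, 7.253013610839844), (27.644493103027344, 180.30404663085938), 8.711075782775879) 0.09595210929612907
lvl 193 ((498.5549621582031, -53.82358932495117), (28.30817985534668, 51.25564193725586), 8.726691246032715) 0.0996088748104973
lvl 402 ((482.73004150390625, 7.175956726074219), (32.869163513183594, 188.1185302734375), 8.5242338180542) 0.09520277478263744
```

View pics/w4.png

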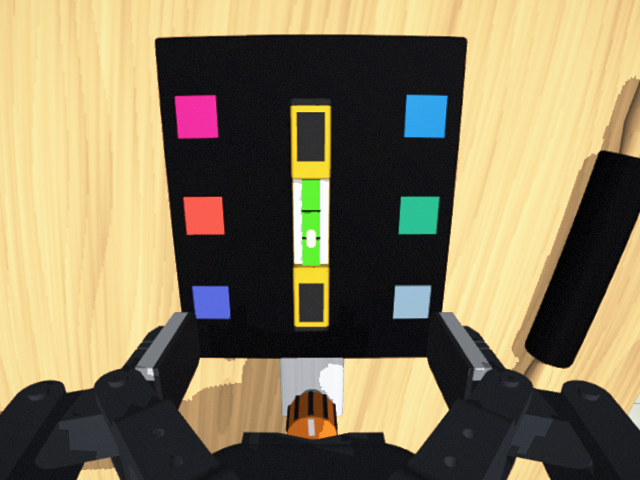

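The level lies on the board's middle, centred at (0.486, 0.007) with yaw 8.7°. The bubble at (311,238) sits on the knob-side line (lines at rows 211 and 238), roughly 10.5 mm off, so about 1.4 rad clockwise is needed. Next, over to the knob.

Run:
```python
from h import *
tgt(.515,-.175,.21,116,(-.003,.03,1))
```

```text
d [-0.1877  0.0009  0.046 ] turn [-1.800e-03 -1.000e-04 -3.009e-01]
```

To row units: -0.188 m / 0.6 = -0.3133, -0.175 m / 0.6 = -0.2917, -0.3 rad / 3.1416 = -0.0955.

{"name": "move_arm", "arguments": {"plan": [{"delta_pos": [-0.1, 0, 0.0167], "turn": [0, 0, -0.0318], "fingers": 0}, {"delta_pos": [-0.2, 0, 0.0333], "turn": [-0.0006, 0, -0.0637], "fingers": 0}, {"delta_pos": [-0.2917, 0.0017, 0.0583], "turn": [-0.0006, 0, -0.0955], "fingers": 0}, {"delta_pos": [-0.3133, 0.0017, 0.0767], "turn": [-0.0006, 0, -0.0955], "fingers": 0}, {"delta_pos": [-0.3133, 0.0017, 0.0767], "turn": [-0.0006, 0, -0.0955], "fingers": 0}]}}

```text
clock: 9.45
position: [0.5148, -0.1751, 0.2091]
ee_rot: [0.531, 0.847, -0.011, 0.008]
ft_force: [-0.5, 0.7, 0.3]
grip_width: 0.999
grasp_force: 0.0
```

Run:
```python
from h import *
o=get_obs();print(o['clock'],o['position'],o['joint_pos'].round(2))
c=cam('wrist'); save(c,'w5.png'); P=cloud(c)
kn=(abs(P[...,0]-.515)<.04)&(abs(P[...,1]+.175)<.04)&(P[...,2]>.112)&(P[...,2]<.125)&(c['range_z']>.05)
Q=P[kn];print(len(Q),Q.mean(0),np.percentile(Q[:,2],[5,50,95]),cv2.minEnclosingCircle((Q[:,:2]*1000).astype(np.float32)))
n=(-.003,.03,1)
p,R=pose();print(np.degrees(np.arctan2(R[1,0],R[0,0])))
for z in (.15,.095): tgt(.515,-.175,z,116,n)
```

```text
9.45 [ 0.51479834 -0.17510792  0.20907811] [ 0.72  0.21 -0.56  1.71  0.15  1.25  0.58]
4160 [ 0.51436108 -0.17499111  0.11700518] [0.11508369 0.11713655 0.11837775] ((515.4418334960938, -176.0654296875), 23.840076446533203)
115.98366726033248
d [ 0.0007 -0.0003  0.0602] turn [ 0.0007 -0.0015 -0.0006]
d [0.0022 0.0002 0.1151] turn [ 0.0007 -0.0015 -0.0006]
```

View pics/w5.png

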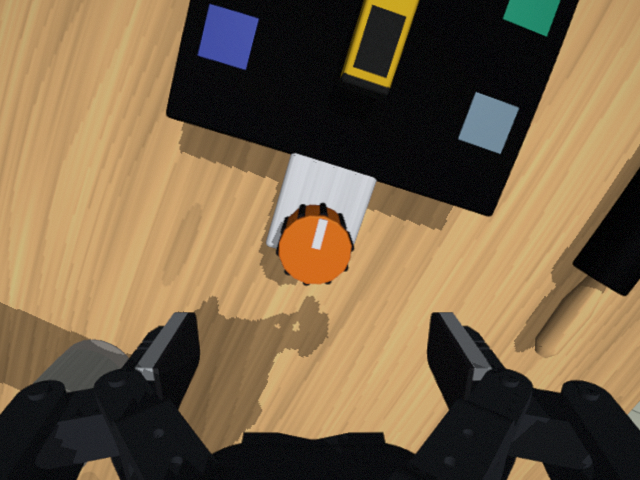

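The view shows the orange knob at (316,247), clear of both fingers, its white pointer towards the level. Its centre is (0.5145, -0.175) and its top is at z = 0.117. I'll go down and grip it.

To row units: 0.115 m / 0.6 = 0.1917, 0.112 m / 0.6 = 0.1867, -0.001 rad / 3.1416 = -0.0003.

{"name": "move_arm", "arguments": {"force": 50, "plan": [{"delta_pos": [0.0017, 0, 0.0833], "turn": [0, -0.0003, 0], "fingers": 0}, {"delta_pos": [0.0033, 0, 0.15], "turn": [0, -0.0003, 0], "fingers": 0}, {"delta_pos": [0.0033, 0, 0.1867], "turn": [0, -0.0003, 0], "fingers": 0}, {"delta_pos": [0.0033, 0, 0.1917], "turn": [0, -0.0003, 0], "fingers": 0.2}, {"delta_pos": [0.0033, 0, 0.1917], "turn": [0, -0.0003, 0], "fingers": 0.4}, {"delta_pos": [0.0033, 0, 0.1917], "turn": [0, -0.0003, 0], "fingers": 1}, {"delta_pos": [0.0033, 0, 0.1917], "turn": [0, -0.0003, 0], "fingers": 1}, {"delta_pos": [0.0033, 0, 0.1917], "turn": [0, -0.0003, 0], "fingers": 1}]}}

```text
clock: 10.5
position: [0.5158, -0.1765, 0.0976]
ee_rot: [0.53, 0.848, -0.012, 0.011]
ft_force: [-3.9, 1.6, 7.0]
grip_width: 0.497
grasp_force: 50.7
```

```bash
cat > knob.py <<'E'
from h import *
def rows(ths):
    p,R=pose(); ax=np.array([.988,.154,0]); h=np.array([.486,.0065,.0616])+.12*np.array([-.154,.988,-.03])-[0,0,.013]
    K=np.array([.5145,-.175,.095]); print(p,p-K)
    for th in ths:
        B=Rn.from_rotvec(ax*.02*th).as_matrix()   # knob end down for th>0 (clockwise)
        p2=h+B@(p-h); R2=B@R@Rn.from_rotvec([0,0,th]).as_matrix()
        print(th,(R.T@(p2-p)).round(4),Rn.from_matrix(R.T@R2).as_rotvec().round(3))
E
python3 - <<'E'
from knob import *
rows([.4,.8,1.2,1.4])
E
```

```text
[ 0.51580289 -0.17654408  0.09755491] [ 0.00130289 -0.00154408  0.00255491]
0.4 [-0.0003 -0.0001  0.0025] [-0.001  0.008  0.4  ]
0.8 [-0.0006 -0.0002  0.0049] [0.002 0.016 0.8  ]
1.2 [-0.0009 -0.0003  0.0074] [0.008 0.024 1.2  ]
1.4 [-0.001  -0.0003  0.0086] [0.012 0.028 1.4  ]
```

To row units: 0.0083 m / 0.6 = 0.0138, 0.008 m / 0.6 = 0.0133, 1.35 rad / 3.1416 = 0.4297.

{"name": "move_arm", "arguments": {"plan": [{"delta_pos": [0, 0, 0.0017], "turn": [0, 0.001, 0.0477], "fingers": 1}, {"delta_pos": [0, 0, 0.0033], "turn": [0, 0.0019, 0.0955], "fingers": 1}, {"delta_pos": [0, 0, 0.005], "turn": [0, 0.0029, 0.1432], "fingers": 1}, {"delta_pos": [0, 0, 0.0067], "turn": [0, 0.0038, 0.191], "fingers": 1}, {"delta_pos": [-0.0017, 0, 0.0083], "turn": [0.0006, 0.0048, 0.2387], "fingers": 1}, {"delta_pos": [-0.0017, 0, 0.01], "turn": [0.001, 0.0057, 0.2865], "fingers": 1}, {"delta_pos": [-0.0017, 0, 0.0108], "turn": [0.0016, 0.0067, 0.3342], "fingers": 1}, {"delta_pos": [-0.0017, 0, 0.0125], "turn": [0.0025, 0.0076, 0.382], "fingers": 1}, {"delta_pos": [-0.0017, 0, 0.0133], "turn": [0.0032, 0.0083, 0.4138], "fingers": 1}, {"delta_pos": [-0.0017, 0, 0.0138], "turn": [0.0035, 0.0086, 0.4297], "fingers": 1}, {"delta_pos": [-0.0017, 0, 0.0138], "turn": [0.0035, 0.0086, 0.4297], "fingers": 1}]}}

```text
clock: 11.88
position: [0.5165, -0.1779, 0.0894]
ee_rot: [0.944, 0.33, 0.0, 0.003]
ft_force: [-2.0, 0.6, 5.6]
grip_width: 0.503
grasp_force: 50.7
```

Run:
```python
from bub import *
o=get_obs();p,R=pose();print(o['clock'],np.degrees(np.arctan2(R[1,0],R[0,0])),o['joint_pos'].round(2),o['torque'])
c=cam('wrist');t=cam('top');s=cam('side')
w=c['color']; save(c,'w6f.png')
im=np.zeros((600,800,3),np.uint8); im[:360,:480]=cv2.resize(w,(480,360))
im[360:600,:240]=cv2.resize(t['color'][200:260,270:330],(240,240),interpolation=2)
im[360:600,300:620]=cv2.resize(s['color'][230:290,280:360],(320,240),interpolation=2)
cv2.imwrite('pics/m6.png',im[...,::-1])
```

```text
11.875 38.538870540605345 [ 0.54  0.32 -0.34  1.83  0.13  1.01 -0.75] [ 0.30489354  0.74475489 -0.31324452]
```

View pics/m6.png

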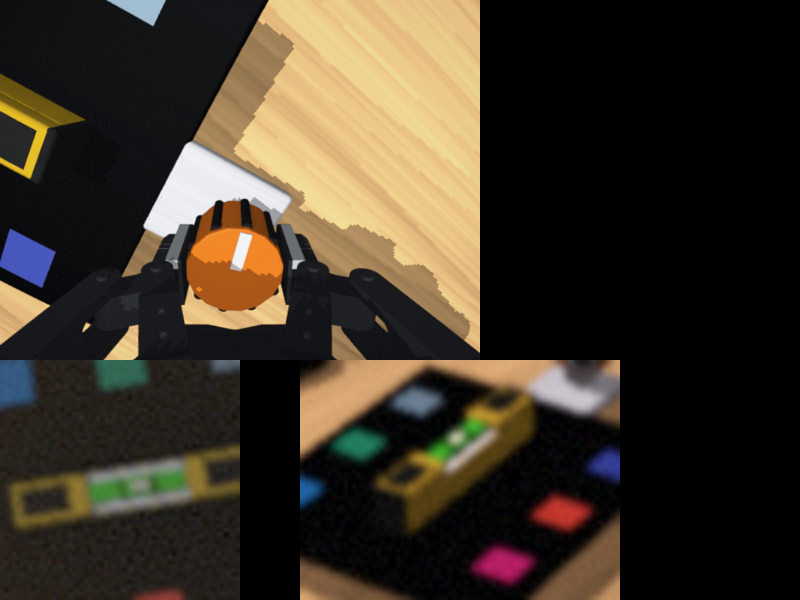

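The wrist view shows the knob still square in the grip and turned with the tool. The top and side crops show the bubble near the middle of the green vial. I'll release, lift, and check from above the knob-side pad.

Run:
```python
from h import *
tgt(.496,-.056,.2,98.7)
```

```text
d [ 0.0599 -0.1076 -0.1112] turn [ 0.004   0.0036 -1.0495]
```

To row units: -0.111 m / 0.6 = -0.185, -0.03 m / 0.6 = -0.05, -1.05 rad / 3.1416 = -0.3342.

{"name": "move_arm", "arguments": {"plan": [{"delta_pos": [0, 0, 0], "turn": [0, 0, 0], "fingers": 0.3}, {"delta_pos": [0, 0, 0], "turn": [0, 0, 0], "fingers": 0}, {"delta_pos": [0, 0, 0], "turn": [0, 0, 0], "fingers": 0}, {"delta_pos": [0, 0, -0.05], "turn": [0, 0, 0], "fingers": 0}, {"delta_pos": [0, 0, -0.1333], "turn": [0, 0, 0], "fingers": 0}, {"delta_pos": [0.0167, -0.0333, -0.1833], "turn": [0.0013, 0.001, -0.0541], "fingers": 0}, {"delta_pos": [0.0333, -0.0667, -0.185], "turn": [0.0013, 0.001, -0.1082], "fingers": 0}, {"delta_pos": [0.0667, -0.1167, -0.185], "turn": [0.0013, 0.001, -0.1623], "fingers": 0.5}, {"delta_pos": [0.1, -0.1783, -0.185], "turn": [0.0013, 0.001, -0.2165], "fingers": 1}, {"delta_pos": [0.1, -0.1792, -0.185], "turn": [0.0013, 0.001, -0.2706], "fingers": 1}, {"delta_pos": [0.1, -0.1792, -0.185], "turn": [0.0013, 0.0013, -0.3342], "fingers": 1}, {"delta_pos": [0.1, -0.1792, -0.185], "turn": [0.0013, 0.0013, -0.3342], "fingers": 1}]}}

```text
clock: 13.52
position: [0.4956, -0.056, 0.1983]
ee_rot: [0.651, 0.759, -0.0, -0.001]
ft_force: [0.2, 0.1, -0.2]
grip_width: 0.002
grasp_force: 0.0
```

Run:
```python
from board import *
from bub import level
o=get_obs();print(o['clock'],o['position'],o['joint_pos'].round(2),o['ft_force'])
c=cam('wrist'); save(c,'w7.png'); P,k=board(c); level(c)
def look(c,y0=.0068):
    # bubble along the level from the vial centreline
    e=np.array([-.1515,.988]); n=np.array([.988,.1515]); ctr=np.array([.4863,y0])
    s=(P[...,:2]-ctr)@e; w=(P[...,:2]-ctr)@n
    hsv=cv2.cvtColor(c['color'],cv2.COLOR_RGB2HSV)
    m=(abs(w)<.0015)&(abs(s)<.034)&(P[...,2]>.07)
    b=np.digitize(s[m],np.arange(-.034,.035,.001)); h=hsv[m]
    print([(round(-34.5+i),*h[b==i].mean(0).round().astype(int)) for i in range(1,69) if (b==i).any()])
look(c)
```

```text
13.525 [ 0.49558947 -0.05599895  0.19827252] [ 0.51  0.12 -0.52  1.82  0.06  1.21  0.12] [ 0.21583914  0.14108169 -0.18637084]
plane [-0.0012 -0.0035  0.059 ] std 0.0007 83143 ((490.3179931640625, -19.251052856445312), (237.9506378173828, 229.9732666015625), 8.790131568908691)
sq [172.  21.] 2259 [0.386  0.0665 0.0586]
sq [457.  21.] 2241 [0.564  0.094  0.0583]
sq [493. 107.] 69 [0.6002 0.0465 0.0574]
sq [292. 198.] 197 [ 0.4769 -0.0357  0.0585]
sq [337. 201.] 216 [ 0.5085 -0.0334  0.0584]
sq [181. 144.] 2475 [ 0.3978 -0.0089  0.0589]
sq [448. 143.] 2433 [0.5755 0.0186 0.0586]
sq [480. 223.] 103 [ 0.6125 -0.0324  0.0576]
sq [191. 256.] 1969 [ 0.41   -0.088   0.0592]
sq [438. 256.] 1947 [ 0.5877 -0.0603  0.0589]
sq [210. 328.] 141 [ 0.4279 -0.1446  0.0583]
lvl 11775 ((487.4914245605469, -0.05487060546875), (28.31325340270996, 166.50155639648438), 8.928607940673828) 0.09402068642641023
[(-34, np.int64(50), np.int64(205), np.int64(212)), (-32, np.int64(53), np.int64(202), np.int64(243)), (-32, np.int64(53), np.int64(201), np.int64(243)), (-30, np.int64(53), np.int64(201), np.int64(243))
[... 2486 characters left out ...]
 (20, np.int64(53), np.int64(194), np.int64(246)), (22, np.int64(53), np.int64(193), np.int64(246)), (22, np.int64(53), np.int64(193), np.int64(246)), (24, np.int64(53), np.int64(192), np.int64(246)), (24, np.int64(53), np.int64(191), np.int64(246)), (26, np.int64(53), np.int64(191), np.int64(246)), (26, np.int64(53), np.int64(191), np.int64(246)), (28, np.int64(53), np.int64(192), np.int64(247)), (28, np.int64(53), np.int64(192), np.int64(246)), (30, np.int64(53), np.int64(190), np.int64(247)), (30, np.int64(53), np.int64(190), np.int64(247)), (32, np.int64(53), np.int64(186), np.int64(248)), (32, np.int64(53), np.int64(117), np.int64(237)), (34, np.int64(25), np.int64(176), np.int64(133))]
```

View pics/w7.png

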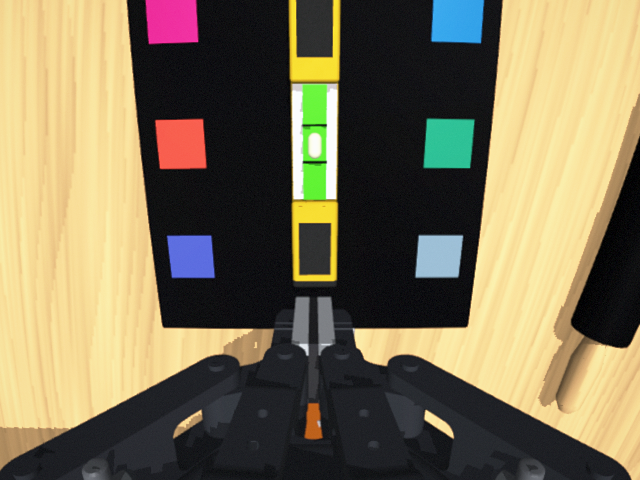

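The bubble, seen at (315,146), lies between the lines at rows 125 and 162. It measures about 0.8 mm off centre, well within 3 mm, and the fitted glass is nearly level. The shut fingers are over the knob-side pad, so I'll go down.

To row units: 0.09 m / 0.6 = 0.15, 0.088 m / 0.6 = 0.1467.

{"name": "move_arm", "arguments": {"plan": [{"delta_pos": [0, 0, 0.0667], "turn": [0, 0, 0], "fingers": 1}, {"delta_pos": [0, 0, 0.1167], "turn": [0, 0, 0], "fingers": 1}, {"delta_pos": [0, 0, 0.14], "turn": [0, 0, 0], "fingers": 1}, {"delta_pos": [0, 0, 0.1467], "turn": [0, 0, 0], "fingers": 1}, {"delta_pos": [0, 0, 0.15], "turn": [0, 0, 0], "fingers": 1}, {"delta_pos": [0, 0, 0.15], "turn": [0, 0, 0], "fingers": 1}, {"delta_pos": [0, 0, 0.15], "turn": [0, 0, 0], "fingers": 1}]}}

```text
clock: 14.45
position: [0.4959, -0.056, 0.1089]
ee_rot: [0.651, 0.759, 0.0, -0.0]
ft_force: [-0.6, 0.8, -0.5]
grip_width: -0.002
grasp_force: 0.0
```

To row units: 0.003 m / 0.6 = 0.005, 0.0015 m / 0.6 = 0.0025.

{"name": "move_arm", "arguments": {"plan": [{"delta_pos": [0, 0, 0.0025], "turn": [0, 0, 0], "fingers": 1}, {"delta_pos": [0, 0, 0.005], "turn": [0, 0, 0], "fingers": 1}, {"delta_pos": [0, 0, 0.005], "turn": [0, 0, 0], "fingers": 1}, {"delta_pos": [0, 0, 0.005], "turn": [0, 0, 0], "fingers": 1}]}}

```text
clock: 14.95
position: [0.4956, -0.056, 0.1055]
ee_rot: [0.651, 0.759, -0.0, -0.001]
ft_force: [-1.1, 0.7, 5.0]
grip_width: 0.001
grasp_force: 2.4
```

To row units: 0.0005 m / 0.6 = 0.0008.

{"name": "move_arm", "arguments": {"plan": [{"delta_pos": [0, 0, 0.0008], "turn": [0, 0, 0], "fingers": 1}, {"delta_pos": [0, 0, 0.0008], "turn": [0, 0, 0], "fingers": 1}, {"delta_pos": [0, 0, 0.0008], "turn": [0, 0, 0], "fingers": 1}]}}

```text
clock: 15.32
position: [0.4958, -0.056, 0.1054]
ee_rot: [0.651, 0.759, -0.0, -0.001]
ft_force: [-2.4, 0.3, 9.4]
grip_width: 0.001
grasp_force: 4.6
```

To row units: 0.0006 m / 0.6 = 0.001.

{"name": "move_arm", "arguments": {"plan": [{"delta_pos": [0, 0, 0.001], "turn": [0, 0, 0], "fingers": 1}, {"delta_pos": [0, 0, 0.001], "turn": [0, 0, 0], "fingers": 1}, {"delta_pos": [0, 0, 0.001], "turn": [0, 0, 0], "fingers": 1}, {"delta_pos": [0, 0, 0.001], "turn": [0, 0, 0], "fingers": 1}, {"delta_pos": [0, 0, 0.001], "turn": [0, 0, 0], "fingers": 1}, {"delta_pos": [0, 0, 0.001], "turn": [0, 0, 0], "fingers": 1}]}}

```text
clock: 16.08
position: [0.4959, -0.056, 0.1052]
ee_rot: [0.651, 0.759, -0.0, -0.0]
ft_force: [-3.8, -1.1, 14.0]
grip_width: 0.001
grasp_force: 7.0
```

Run:
```python
from h import *
f=[]
for i in range(4):
    c=cam('wrist'); f.append(get_obs()['ft_force'].round(1))
print(f,get_obs()['clock'])
save(c,'w8.png')
```

```text
[array([-4.2, -0.5, 13.6]), array([-4.1, -0.3, 13.5]), array([-4.7, -0.7, 14.4]), array([-5.1, -0.7, 13.3])] 16.275
```

View pics/w8.png

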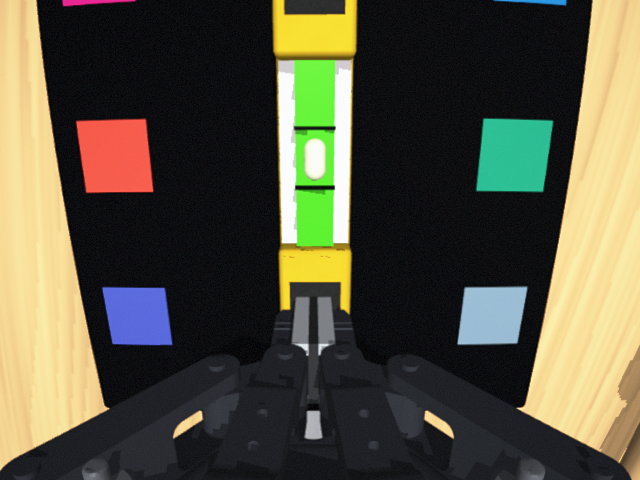

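The bubble, rows 138–181, lies between the lines at rows 128 and 187, about 0.7 mm off centre, and the fingertips rest on the pad. A small nudge brings the press to 15 N.

To row units: 0.00015 m / 0.6 = 0.0003.

{"name": "move_arm", "arguments": {"plan": [{"delta_pos": [0, 0, 0.0003], "turn": [0, 0, 0], "fingers": 1}, {"delta_pos": [0, 0, 0.0003], "turn": [0, 0, 0], "fingers": 1}, {"delta_pos": [0, 0, 0.0003], "turn": [0, 0, 0], "fingers": 1}, {"delta_pos": [0, 0, 0.0003], "turn": [0, 0, 0], "fingers": 1}, {"delta_pos": [0, 0, 0.0003], "turn": [0, 0, 0], "fingers": 1}, {"delta_pos": [0, 0, 0.0003], "turn": [0, 0, 0], "fingers": 1}, {"delta_pos": [0, 0, 0.0003], "turn": [0, 0, 0], "fingers": 1}, {"delta_pos": [0, 0, 0.0003], "turn": [0, 0, 0], "fingers": 1}]}}

```text
clock: 17.27
position: [0.4959, -0.056, 0.1052]
ee_rot: [0.651, 0.759, -0.0, -0.0]
ft_force: [-5.1, -0.1, 15.2]
grip_width: -0.002
grasp_force: 7.6
```

Run:
```python
from h import *
f=[]
for i in range(4):
    c=cam('wrist'); f.append(get_obs()['ft_force'])
f=np.mean(f,0); print(f)
# bubble check down the vial's centre column
h=cv2.cvtColor(c['color'],cv2.COLOR_RGB2HSV)[60:245,313:317].mean(1)
b=np.where(h[:,1]<80)[0]+60; k=np.where(h[:,2]<120)[0]+60; print('bubble',b.min(),b.max(),'lines',k)
if 12<f[2]<19: print(hand_in())
```

```text
[-4.97336629 -0.15518046 15.10822023]
bubble 128 188 lines [127 128 129 186 187 188 189]
the job is handed in; nothing more can be done
None
```

The job is handed in at about 17.5 s: the level lies on the middle of the board with its bubble between the lines (about 0.7 mm off centre), the knob is released, the level is held pressed at about 15 N, and I never touched the rolling pin, jar or cutter.

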